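# Refit the fuse-bay cover of a bench power unit

## Task

Put the loose white cover back on the open fuse bay in the top of the blue bench power unit: hold the cover tilted, hook its lip under the steel ledge, then swing the other end down and press until the yellow spring catch has snapped over it and the cover lies fully home, and let go. Be gentle - press firmly but never force the cover against the unit (stay below about 30 N) - and leave the other things on the bench where they are.

Things in the scene. Friction and masses are not known exactly. Their poses are not given: they have to be found in the camera images.
- slot (a point): On the fixed blue power unit (140 mm wide, 85 mm tall, white switch plate on its sloping front): nominal deepest point of the slot under the steel ledge, midway across, at seat height, 70 mm above the bench. A seated cover's lip edge lies here (play 1.5 mm in x, 4 mm either way in y), give or take the frame's setting, see bay. Axes of the unit's points: z up, x from ledge end to catch end.
- bay (a point): Nominal bay centre at seat height, 66 mm in x from slot. Ledge, bay end walls, catch and pins sit on one frame, clamped anywhere within 3.5 mm either way in x of the nominal places given here; this is not measured: look or feel for it. The bay is 131.5 mm long (x) between end walls, 98 mm wide. The cover rests on two fixed grey strips at this height, 15 mm wide, along both long walls.
- unit_top (a point): Middle of the unit's top face beyond the bay's catch end, 163.5 mm in x and 15 mm in z from slot; a fitted cover is level with it. The steel ledge overhangs the first 10 mm of the bay: underside 9 mm, top 15 mm above the seat. The 5 mm lip goes fully in under it at tilts below about 0.3 rad (its upper corner meets the end wall first); the cover cannot go in flat.
- catch (a joint): Yellow spring catch, 24 mm wide, mid end wall. 0 m: sprung out, nose 5 mm into the bay, its flat underside 6.5 mm above the seat; its upper face slopes from the wall at the unit's top down to the nose. Up to 0.010 m: pushed back (+x). Spring 0.9 N at 0 plus 0.18 N per mm. The cover's end pressed down on the slope moves it 3.5 to 5 mm (about 3 to 8 N), then it springs back to 0 over the end.
- cover_grip (a point): Centre of the black grip of the loose white cover (120 to 220 g), lying right way up on the bench. Axes are the cover's: z out of its top, x from lip end to catch end. The grip is an upright rib 14 mm in x, 50 mm in y, 28 mm tall; this point is 29 mm above the cover's flat underside, 14 mm below the rib's top and 14 mm above the cover's top face, 80 mm from the lip's edge, 50 mm from the catch end.
- cover_lip (a point): Middle of the lip's edge on the cover's underside, its lowest edge when tilted lip down; axes as cover_grip, from which it lies 80 mm back in x and 29 mm down. Seated, it is at slot. The cover is 130 mm (x) by 90 mm (y): 5 mm thick over the first 17 mm at the lip (red on top) and the last 12 mm at the catch end, 15 mm thick between.
- cover_end (a point): Middle of the upper edge of the cover's catch end: 130 mm in x and 5 mm in z from cover_lip. Two orange sprung pins (8 mm across, 50 mm apart, tops 4.5 mm above the seat) stand in the bay 125 mm in x from the slot and lift this end: 3.6 N each at first touch, 6 N each with the cover down on the strips. Latched, they hold the end up against the catch's nose, 1.5 mm above the strips; not latched, the end rises again.
- slide_tray: green plastic slide tray, 110 x 90 x 30 mm, a bystander; origin at the centre of its underside
- oil_bottle: amber oil bottle with a black cap, 40 mm across, 85 mm tall, a bystander; origin at the centre of its underside
- beaker: glass beaker, 70 mm across, 90 mm tall, a bystander; origin at the centre of its underside
- screwdriver: screwdriver lying on the bench, a bystander; origin on its underside
- dish: shallow clear dish, 90 mm across, 18 mm tall, a bystander; origin at the centre of its underside
- stain_jar: green glass jar with a white cap, 56 mm across, 70 mm tall, a bystander; origin at the centre of its underside

How it is judged:
By the outcome, as a careful person would: the job done as asked, in the order asked, and still so for the second after the job is handed in, with the robot touching nothing.
It also fails if it takes over 51 s, if anything falls off the work surface, if the arm or the gripper's body presses on something with over 40 N, if the wrist force passes 120 N, or if a joint passes its speed limit or range.

## Robot

A 6-joint arm with a two-finger parallel gripper is mounted at the origin on the work surface. World frame = base frame: x ahead of the robot, y to its left, z up, the work surface at z = 0. Lengths are in m, angles in rad, forces in N, time in s.
With the tool pointing down it reaches from about 0.4 to 0.825 m from the base axis. Payload 7 kg.
Tool frame: the origin (TCP) lies on the mounting face of the last link; the fingertips stand 178 mm ahead of it and the grasp point (between the pads) lies 159 mm ahead of it; z points along the fingers, y is the direction in which the jaws open and shut (so a half turn about z gives the same grasp; the last joint's range is limited). The gripper opens to 88 mm and grips with 3 to 60 N. Pads are 19 mm wide; open, the fingers measure 130 mm over their backs; the gripper's body (78 mm by 193 mm) begins 47 mm behind the grasp point.
Start: joints at [1.572, 0.359, 0.012, 0, -1.224, -0.288], TCP at [0.191, 0.647, 0.405] pointing down, gripper open.
Joint ranges: [-3.07, 3.07], [-1.43, 2.12], [-1.02, 1.25], [-3.03, 1.67], [-3.05, -0], [-3.03, 3.03]. Speed limits (rad/s): [2.39, 2.39, 3.01, 3.14, 3.14, 3.14].

## Interface

Orientations are given as [roll, pitch, yaw] about the fixed x, y, z axes, in that order (R = Rz(yaw) Ry(pitch) Rx(roll)).
In Python, from station import * gives the robot as it stands.
- The arm moves only by the tool arm_command, never from a script. Its argument "targets" is a list of rows, each a list of 3 entries, a list of its own where there are three numbers: the turn, a rotation vector about the world's x, y, z in rad, then the shift along the world's x, y, z in mm, then the closure, from 0 (fully open) to 1 (shut). In form: [[[wx, wy, wz], [tx, ty, tz], fingers], ...]. A call has 1 to 8 rows; each row shifts and turns the commanded pose from where the row before left it; what a row does not reach is not made up. A row lasts 1/10 s, in which the tool goes at most 50 mm and 8.59 degrees, less where a joint would pass 70% of its speed; a pose out of reach is approached as far as the arm can. A call with a gripper value outside its range is refused whole. The fingers move at their own pace and stop on an object; "squeeze" is the grip in N (left out, the last holds). Time passes only in rows, so rows that do not move let the fingers close. It gives the time, the measured TCP pose, the force and the opening at its end, in the units of the state.
- get_state(): the state, without advancing time (a new reading comes with each control period).
- grab_frame(name): name is "side" or "top" or "wrist"; returns (picture, depth): 400x640x3 uint8, red, green, blue; 400x640 float32, m along the optical axis (not along the pixel's ray), 0 where there is no reading.
- camera_params(name): a dict with "mtx" (3x3 intrinsics, pixels), "eye" and "orientation" of the camera in the world. Camera axes: x right, y down, z forward; pixel columns grow to the right and rows downward; lengths in m; the calibration is good to about 2 mm. A picture is of the moment at which its call begins: read the wrist's pose just before it. camera_params takes no time and is no camera call; for the wrist camera it gives the pose at the moment of the call.
- job_done(): hands the job in, once; it reports no verdict.
The state is a dict: "t": time; "q": joint angles; "qd": joint speeds; "joint_efforts": joint torques, N m; "eef_pos": TCP position; "ee_rot": TCP orientation; "force": force on the tool from outside, world axes, zero at the start; "moment": the same for the moment, N m; "width": finger opening in m.
Only numpy, scipy, OpenCV 4.12 (cv2) and the standard library are available. Lean on these libraries where they do the work, as an engineer would, in place of code of your own. Each camera call takes 0.05 s, during which the arm holds its last target.

## Working session

There is one attempt and no reset: what is moved stays moved. The work goes in short steps, Python scripts to look and compute and a tool call to move; the robot and the scene stay as the last step left them, time stands still between calls to the robot, and variables do not carry over. Pictures are saved under pics/ and viewed, and the job is handed in when it is done.

Besides the shell and the picture viewer there is one more tool, called as name(argument=value, ...) on one line, values as JSON. arm_command: Moves the arm, as the interface text tells. Its arguments: {"type":"object","properties":{"targets":{"type":"array"},"squeeze":{"type":"number"}},"required":["targets"]}

```bash
ls; mkdir -p pics
python3 - <<'E'
from station import *
import cv2, numpy as np
s=get_state();print(s)
for n in ["side","top","wrist"]:
    p=camera_params(n);print(n,p)
    im,d=grab_frame(n);cv2.imwrite(f"pics/{n}0.png",im[:,:,::-1]);np.save(f"pics/{n}0.npy",d)
    np.savez(f"pics/{n}0cam.npz",mtx=p["mtx"],eye=p["eye"],ori=np.array(p["orientation"]))
E
```

```text
pics
{'t': 0.0, 'q': array([ 1.57206916e+00,  3.59396017e-01,  1.10799244e-02, -3.66767862e-04,
       -1.22408857e+00, -2.88094968e-01]), 'qd': array([ 1.30437132e-03,  2.75493809e-04,  1.21049387e-03,  4.63164639e-04,
        8.69564177e-06, -1.37569050e-03]), 'joint_efforts': array([ 9.52390910e-04, -5.82702184e+01,  2.93053508e+01,  6.99750692e+00,
        6.82327125e-03, -1.58855987e-04]), 'eef_pos': array([0.19090734, 0.64724627, 0.40372271]), 'ee_rot': array([ 3.13995263e+00, -1.26442531e-04, -2.86946937e-01]), 'force': array([ 0.18584724, -0.21017796, -0.64932208]), 'moment': array([ 0.00510558, -0.04771558,  0.01394189]), 'width': 0.0877354613053613}
side {'mtx': array([[390.56876456,   0.        , 316.91761019],
       [  0.        , 390.56876456, 200.28612614],
       [  0.        ,   0.        ,   1.        ]]), 'eye': array([0.54883302, 0.75929784, 0.77984995]), 'orientation': array([-2.33141022,  0.02118565, -3.05751759])}
top {'mtx': array([[402.47581169,   0.        , 325.09165611],
       [  0.        , 402.47581169, 200.31042303],
       [  0.        ,   0.        ,   1.        ]]), 'eye': array([ 0.44036099, -0.0130126 ,  1.17908245]), 'orientation': array([-2.98695589,  0.028846  , -1.58603892])}
wrist {'mtx': array([[278.54914033,   0.        , 317.69776103],
       [  0.        , 278.54914033, 199.93071733],
       [  0.        ,   0.        ,   1.        ]]), 'eye': array([0.26843039, 0.6249351 , 0.38272105]), 'orientation': array([ 2.84356914e+00, -2.74483212e-03, -1.85803397e+00])}
```

View pics/side0.png

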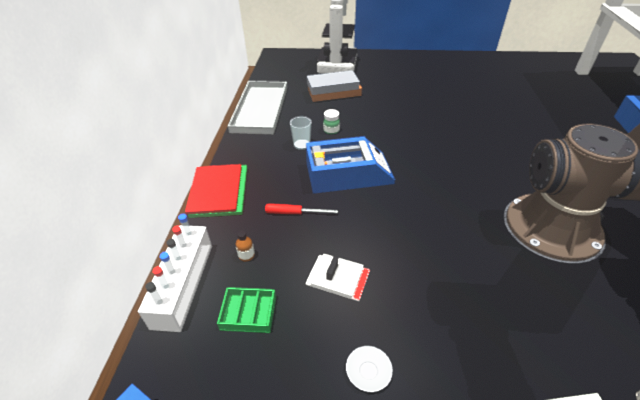

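View pics/top0.png

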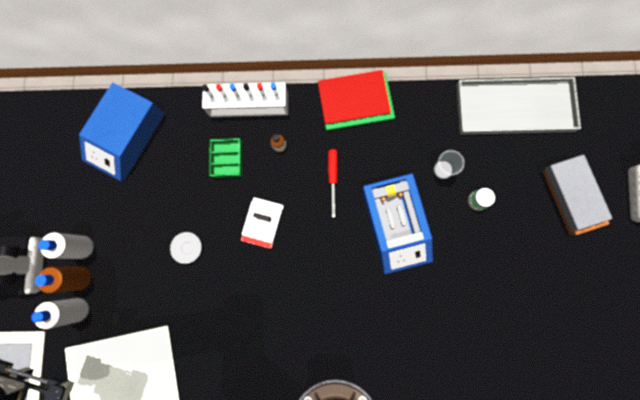

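View pics/wrist0.png

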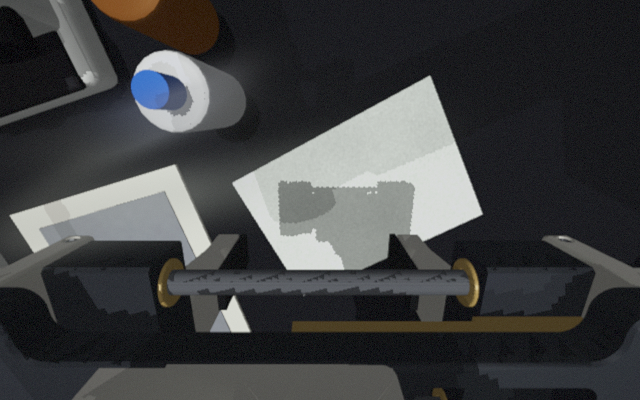

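The top view shows the cover at about (262,222), with its red lip toward the robot. The unit is at about (398,222), with the catch at (392,190) at its far end and the ledge at about (405,240). Next I'll enlarge these and build helpers.

```bash
cat > h.py <<'E'
import numpy as np, cv2
from scipy.spatial.transform import Rotation as R
class Cam:
    def __init__(s,n):
        z=np.load(f"pics/{n}cam.npz");s.K=z["mtx"];s.e=z["eye"];s.R=R.from_euler("xyz",z["ori"]).as_matrix()
        try:s.d=np.load(f"pics/{n}.npy")
        except Exception:s.d=None
    def atz(s,u,v,z):
        r=s.R@np.array([(u-s.K[0,2])/s.K[0,0],(v-s.K[1,2])/s.K[1,1],1]);return s.e+r*(z-s.e[2])/r[2]
    def dep(s,u,v):
        d=s.d[int(round(v)),int(round(u))];return s.e+s.R@(d*np.array([(u-s.K[0,2])/s.K[0,0],(v-s.K[1,2])/s.K[1,1],1]))
    def proj(s,p):
        c=s.R.T@(np.asarray(p)-s.e);return s.K[:2,:2]@(c[:2]/c[2])+s.K[:2,2]
def grab(n,tag):
    from station import grab_frame,camera_params
    p=camera_params(n);im,d=grab_frame(n)
    cv2.imwrite(f"pics/{tag}.png",im[:,:,::-1]);np.save(f"pics/{tag}.npy",d)
    np.savez(f"pics/{tag}cam.npz",mtx=p["mtx"],eye=p["eye"],ori=np.array(p["orientation"]))
def crop(tag,x0,y0,w,h,k,out):
    im=cv2.imread(f"pics/{tag}.png")[y0:y0+h,x0:x0+w];cv2.imwrite(f"pics/{out}.png",cv2.resize(im,None,fx=k,fy=k,interpolation=cv2.INTER_CUBIC))
E
python3 - <<'E'
from h import *
crop("top0",230,180,70,80,7,"c1");crop("top0",355,165,90,110,5,"c2")
crop("side0",295,130,110,70,7,"c3")
c=Cam("top0")
for p in [(262,218),(334,185),(398,222),(100,300)]: print(c.dep(*p))
E
```

```text
[0.57101455 0.19860111 0.0386352 ]
[ 0.66778617 -0.00911739  0.01343673]
[ 0.55268287 -0.188564    0.03672231]
[0.34499997 0.67531325 0.00105354]
```

View pics/c1.png

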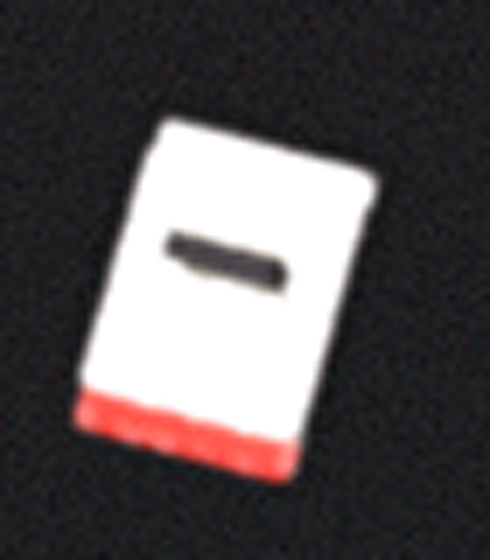

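View pics/c2.png

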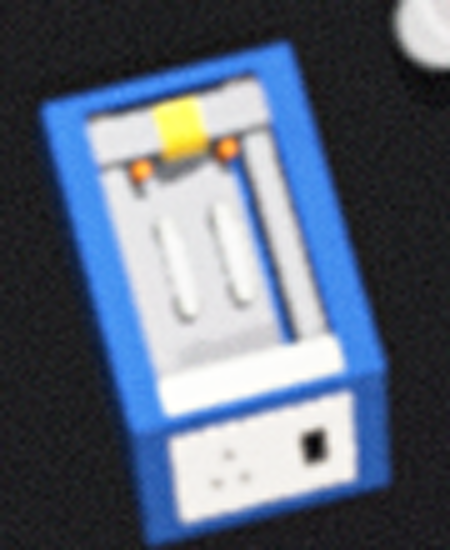

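View pics/c3.png

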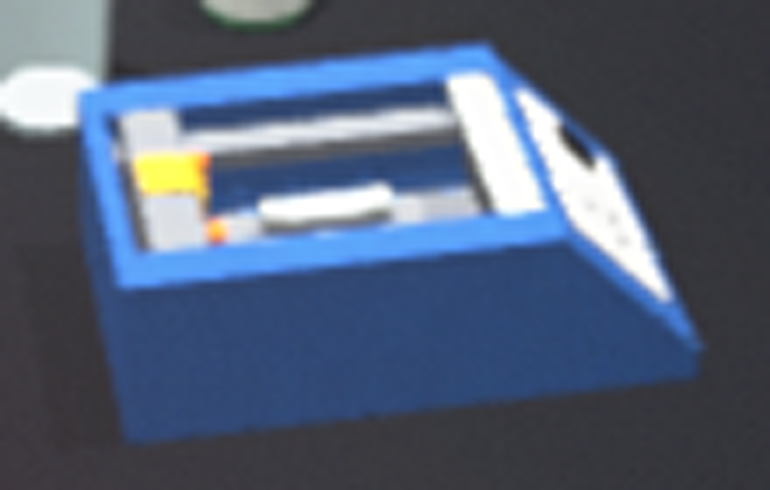

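Run:
```python
from h import *
c=Cam("top0")
A=lambda x,y:(230+x/7-.5+.07,180+y/7-.43)
B=lambda x,y:(355+x/5-.4,165+y/5-.4)
print("cover");pts=[c.atz(*A(*p),.005) for p in[(165,118),(378,175),(75,425),(293,480)]]
for p in pts:print(p.round(4))
e=(pts[0]+pts[1])/2;l=(pts[2]+pts[3])/2;print("len",np.linalg.norm(e-l),"yaw",np.arctan2(*(e-l)[1::-1]),"w",np.linalg.norm(pts[0]-pts[1]),np.linalg.norm(pts[2]-pts[3]))
g=[c.atz(*A(*p),.043) for p in[(170,240),(285,275)]];print("grip",g,np.linalg.norm(g[0]-g[1]), (g[0]+g[1])/2)
u=(e-l)/np.linalg.norm(e-l);print("grip pred",l+.08*u)
print("unit");P=[c.atz(*B(*p),.085) for p in[(42,103),(292,42),(140,432),(385,365)]]
for p in P:print(p.round(4))
f=(P[0]+P[1])/2;n=(P[2]+P[3])/2;print("len",np.linalg.norm(f-n),"yaw",np.arctan2(*(f-n)[1::-1]),"w",np.linalg.norm(P[0]-P[1]),np.linalg.norm(P[2]-P[3]),f,n)
u=(f-n)/np.linalg.norm(f-n)
for nm,p in dict(ledgeL=(160,412),ledgeL2=(160,375),ledgeR2=(338,335),ledgeR=(345,368),).items():
    q=c.atz(*B(*p),.085);print(nm,q,(q-n)@u)
for nm,p in dict(wl=(90,125),wr=(262,80),wl2=(100,165),wr2=(268,123)).items():
    q=c.atz(*B(*p),.085);print(nm,q,(q-n)@u)
```

```text
cover
[0.6399 0.2319 0.005 ]
[0.6136 0.1411 0.005 ]
[0.5105 0.2681 0.005 ]
[0.4861 0.1765 0.005 ]
len 0.1333328611893343 yaw -0.27177834746717044 w 0.09450813178933204 0.0948105614504495
grip [array([0.58285493, 0.22128542, 0.043     ]), array([0.56762565, 0.17405444, 0.043     ])] 0.04962556230229669 [0.57524029 0.19766993 0.043     ]
grip pred [0.57536739 0.20081253 0.005     ]
unit
[ 0.6516 -0.0894  0.085 ]
[ 0.683  -0.2282  0.085 ]
[ 0.4705 -0.1366  0.085 ]
[ 0.5042 -0.2694  0.085 ]
len 0.18532154232396686 yaw 0.24060072515856254 w 0.14238063655706765 0.136977057380993 [ 0.66731071 -0.15881091  0.085     ] [ 0.48732735 -0.20297046  0.085     ]
ledgeL [ 0.48099541 -0.14770789  0.085     ] 0.007018752720213727
ledgeL2 [ 0.50084197 -0.14847602  0.085     ] 0.026110591427625302
ledgeR2 [ 0.52075083 -0.24505601  0.085     ] 0.022432306445760743
ledgeR [ 0.50292206 -0.24787476  0.085     ] 0.004445429294818233
wl [ 0.63870886 -0.11538506  0.085     ] 0.16789134630315802
wr [ 0.66197308 -0.21076135  0.085     ] 0.16775859745180674
wl2 [ 0.61628657 -0.12011336  0.085     ] 0.1449882403243699
wr2 [ 0.63782354 -0.21292119  0.085     ] 0.14379001892872398
```

The cover is at about (0.575, 0.200) with yaw −0.27. Its measured length is 133 mm against 130, so the fit is good. The unit's yaw is about 0.235. I'll move above the cover.

arm_command(targets=[[[0,0,-0.13],[32,-37,-5],0],[[0,0,-0.13],[32,-37,-5],0],[[0,0,-0.13],[32,-37,-5],0],[[0,0,-0.13],[32,-37,-5],0],[[0,0,-0.13],[32,-37,-5],0],[[0,0,-0.13],[32,-37,-5],0],[[0,0,-0.13],[32,-37,-5],0],[[0,0,-0.13],[32,-37,-5],0]])

```text
t: 0.95
eef_pos: [0.4478, 0.3497, 0.3645]
ee_rot: [-3.141, 0.0, -1.332]
force: [0.7, 1.3, 0.7]
width: 0.0873
```

arm_command(targets=[[[0,0,-0.13],[32,-37,-5],0],[[0,0,-0.13],[32,-37,-5],0],[[0,0,-0.13],[32,-37,-5],0],[[0,0,-0.13],[32,-37,-5],0],[[0,0,0],[0,0,0],0],[[0,0,0],[0,0,0],0]])

```text
t: 1.55
eef_pos: [0.5755, 0.2021, 0.3439]
ee_rot: [3.141, -0.001, -1.849]
force: [-1.2, -0.2, -0.0]
width: 0.0876
```

Run:
```python
from h import *
from station import *
grab("wrist","w1");s=get_state();print(s["t"],s["eef_pos"],s["ee_rot"],s["force"])
```

```text
1.6 [0.57497737 0.20308383 0.34427217] [ 3.14103440e+00 -4.44706796e-04 -1.84709873e+00] [-0.19877421  0.28869737 -0.08073482]
```

View pics/w1.png

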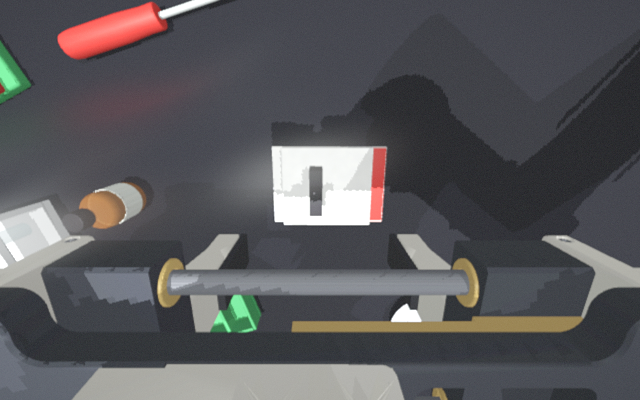

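The wrist view shows the cover aligned with the image axes. The rib is at about (316,190) and the red lip at u 372–386. Enlarging to measure.

Run:
```python
from h import *
crop("w1",265,140,130,92,6,"c4")
```

```text
(no output)
```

View pics/c4.png

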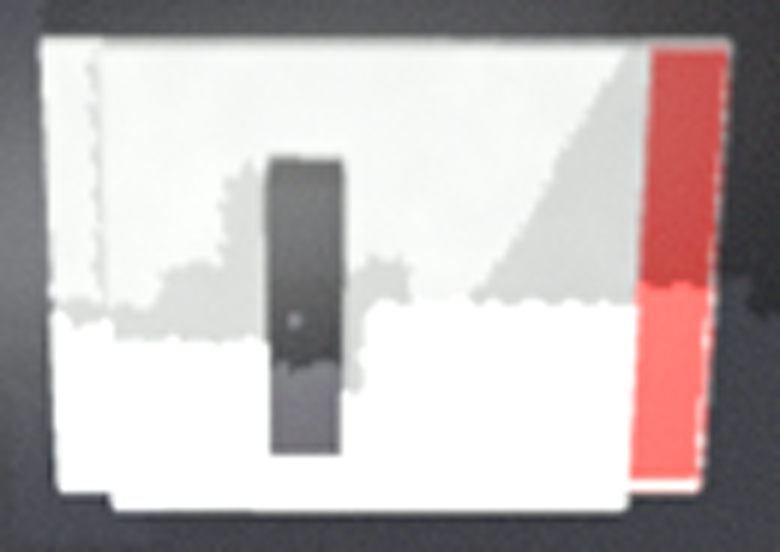

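Run:
```python
from h import *
c=Cam("w1")
A=lambda x,y:(265+x/6-.42,140+y/6-.42)
P=[c.atz(*A(*p),.005) for p in[(40,40),(58,490),(732,42),(700,490)]]
for p in P:print(p.round(4))
e=(P[0]+P[1])/2;l=(P[2]+P[3])/2;u=(e-l)/np.linalg.norm(e-l)
print("len",np.linalg.norm(e-l),"yaw",np.arctan2(u[1],u[0]),"w",np.linalg.norm(P[0]-P[1]),np.linalg.norm(P[2]-P[3]),"grip",l+.08*u)
d=P[0]+P[2]-P[1]-P[3];print("yaw by sides",np.arctan2(d[0],-d[1]), )
# rib: top face corners z .043 
g=[c.atz(*A(*p),.043) for p in[(267,158),(345,158),(270,365),(340,365)]]
G=[c.atz(*A(*p),.043) for p in[(267,158),(345,158),(271,453),(341,453)]]
for q in(g,G):print(np.round(q,4),np.mean(q,0), np.linalg.norm(q[0]-q[2]),np.linalg.norm(q[0]-q[1]))
```

```text
[0.614  0.1438 0.005 ]
[0.6396 0.2306 0.005 ]
[0.4891 0.1799 0.005 ]
[0.5139 0.2665 0.005 ]
len 0.13037148488781666 yaw -0.2800989200450661 w 0.09049628435767411 0.0901294666747956 grip [0.57839039 0.2010985  0.005     ]
yaw by sides -0.2827642546642652
[[0.5764 0.1708 0.043 ]
 [0.5637 0.1744 0.043 ]
 [0.5862 0.206  0.043 ]
 [0.5744 0.2094 0.043 ]] [0.57518534 0.19013253 0.043     ] 0.03655881539755709 0.01316682406409429
[[0.5764 0.1708 0.043 ]
 [0.5637 0.1744 0.043 ]
 [0.5907 0.2218 0.043 ]
 [0.5787 0.2252 0.043 ]] [0.57737318 0.19803276 0.043     ] 0.05295330183163172 0.01316682406409429
```

arm_command(targets=[[[0,0,-0.005],[3,-3.5,-30],0.3],[[0,0,0],[0,0,-40],0.3],[[0,0,0],[0,0,-40],0.3],[[0,0,0],[0,0,-20],0.3],[[0,0,0],[0,0,-10],0.3],[[0,0,0],[0,0,-5],0.3],[[0,0,0],[0,0,0],0.3],[[0,0,0],[0,0,0],0.3]])

```text
t: 2.4
eef_pos: [0.5783, 0.2006, 0.201]
ee_rot: [-3.14, 0.002, -1.851]
force: [-0.6, 0.7, 0.7]
width: 0.0614
```

Run:
```python
from h import *
from station import *
s=get_state();print(s["t"],s["eef_pos"],s["ee_rot"],s["force"],s["moment"],s["width"])
grab("wrist","w2");grab("side","s2");crop("s2",280,180,160,130,5,"c5")
```

```text
2.4 [0.57829489 0.20055943 0.20100849] [-3.14017740e+00  1.56783554e-03 -1.85089571e+00] [-0.59990083  0.71963157  0.69332493] [ 0.11197892 -0.0472514   0.04215287] 0.06139251956715665
```

View pics/w2.png

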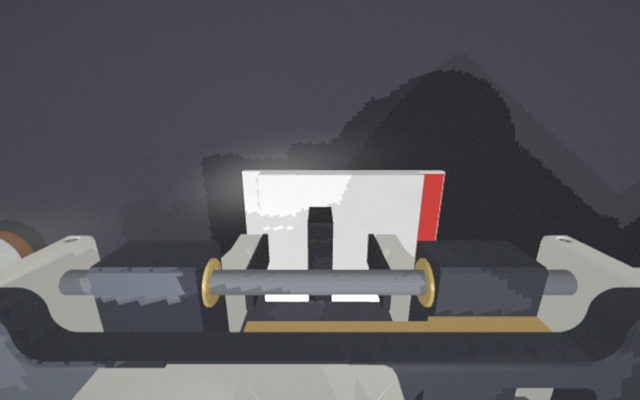

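View pics/c5.png

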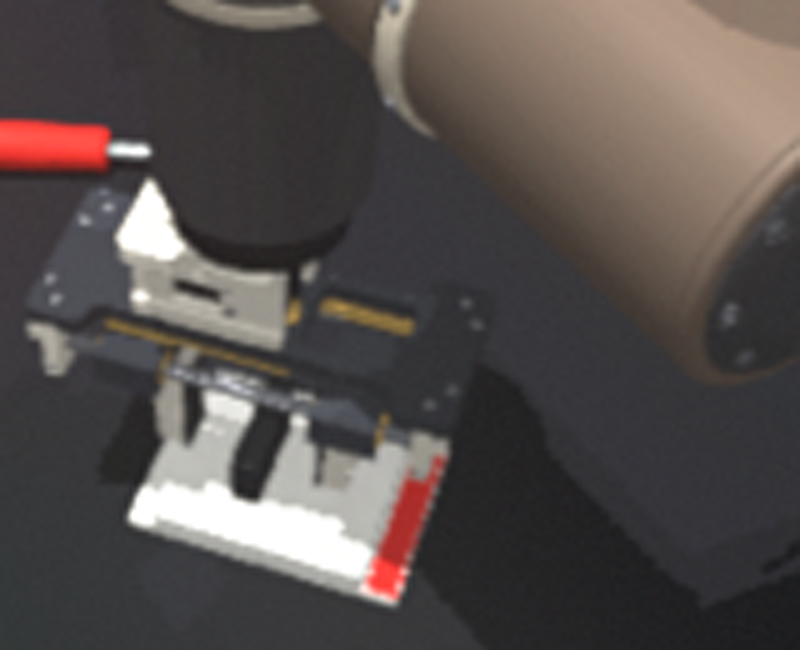

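The rib sits between the fingers, well centred. Lowering and gripping.

arm_command(targets=[[[0,0,0],[0,-0.5,-5],0.3],[[0,0,0],[0,0,0],0.3],[[0,0,0],[0,0,0],1],[[0,0,0],[0,0,0],1],[[0,0,0],[0,0,0],1],[[0,0,0],[0,0,0],1],[[0,0,0],[0,0,0],1]], squeeze=55)

```text
t: 3.2
eef_pos: [0.578, 0.1994, 0.1947]
ee_rot: [3.142, 0.0, -1.852]
force: [-0.4, -0.3, 0.6]
width: 0.0269
```

Run:
```python
from h import *
from station import *
s=get_state();print(s["t"],s["eef_pos"],s["ee_rot"],s["force"],s["moment"],s["width"])
grab("wrist","w3")
```

```text
3.2 [0.5779717  0.19940831 0.19467349] [ 3.14158293e+00  2.93556815e-05 -1.85188379e+00] [-0.36533928 -0.29964211  0.55841718] [-0.00942002 -0.07812893  0.03836076] 0.026901300127041273
```

View pics/w3.png

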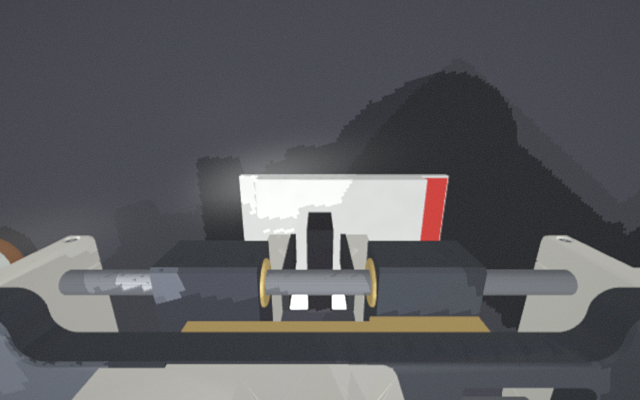

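Still closing (27 mm). Holding a few more rows.

arm_command(targets=[[[0,0,0],[0,0,0],1],[[0,0,0],[0,0,0],1],[[0,0,0],[0,0,0],1],[[0,0,0],[0,0,0],1],[[0,0,0],[0,0,0],1]])

```text
t: 3.75
eef_pos: [0.5779, 0.1994, 0.1946]
ee_rot: [3.141, -0.0, -1.852]
force: [-0.9, -0.4, 0.9]
width: 0.0139
```

arm_command(targets=[[[0,0,0],[0,0,10],1],[[0,0,0],[0,0,30],1],[[0,0,0],[0,0,40],1],[[0,0,0],[0,0,20],1],[[0,0,0],[0,0,0],1],[[0,0,0],[0,0,0],1]])

```text
t: 4.35
eef_pos: [0.5777, 0.1993, 0.2951]
ee_rot: [-3.141, 0.001, -1.852]
force: [-0.0, -0.7, -1.2]
width: 0.0137
```

Run:
```python
from h import *
from station import *
s=get_state();print(s["t"],s["eef_pos"],s["ee_rot"],s["force"],s["moment"],s["width"])
grab("side","s4");crop("s4",280,160,160,130,5,"c6");grab("wrist","w4")
```

```text
4.35 [0.57767657 0.19926244 0.29508922] [-3.14136366e+00  9.29234294e-04 -1.85209678e+00] [-0.0119262  -0.7450679  -1.24164533] [ 0.04688423 -0.04093127  0.02847391] 0.01365470607344428
```

View pics/c6.png

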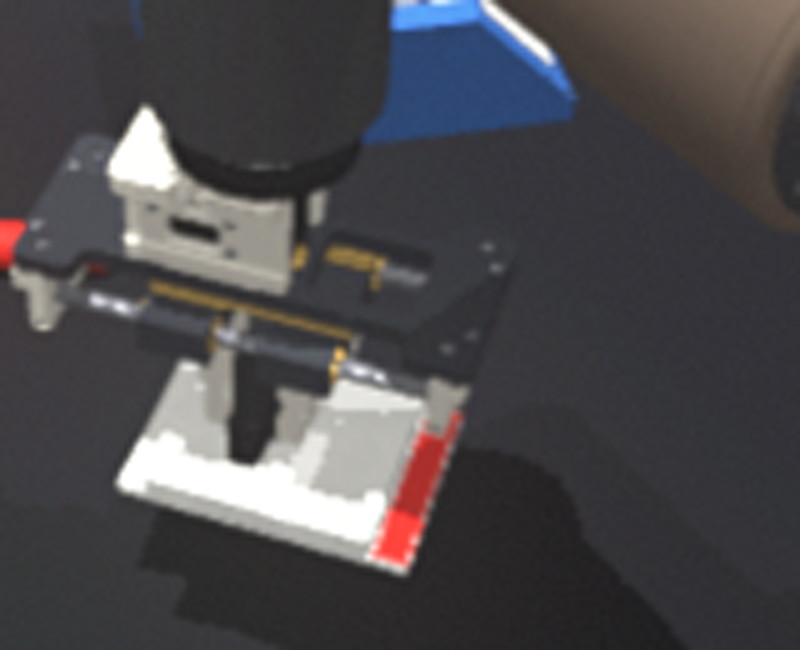

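View pics/w4.png

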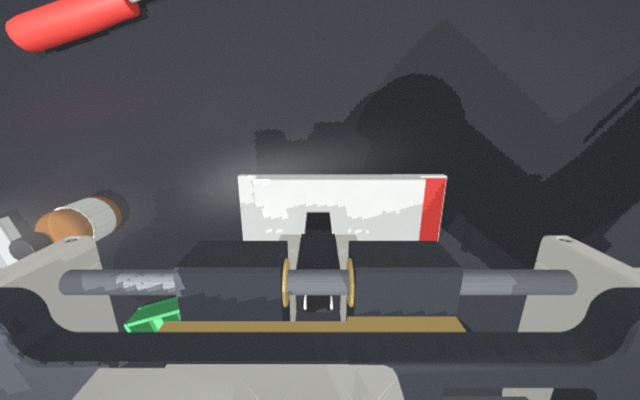

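The cover is lifted and held level (opening 13.7 mm). I'll carry it beside the unit with the wrist camera over the bay to look.

arm_command(targets=[[[0,0,0.074],[-5,-42,10],1],[[0,0,0.074],[-5,-43,10],1],[[0,0,0.074],[-5,-43,5],1],[[0,0,0.074],[-5,-43,0],1],[[0,0,0.074],[-5,-43,0],1],[[0,0,0.074],[-4,-43,0],1],[[0,0,0.072],[-4,-42,0],1],[[0,0,0],[0,0,0],1]])

```text
t: 5.25
eef_pos: [0.5436, -0.1035, 0.3181]
ee_rot: [3.138, 0.0, -1.337]
force: [0.3, -0.1, -2.9]
width: 0.0132
```

arm_command(targets=[[[0,0,0],[0,0,0],1],[[0,0,0],[0,0,0],1]])

```text
t: 5.45
eef_pos: [0.5449, -0.0992, 0.3188]
ee_rot: [3.14, 0.0, -1.336]
force: [-0.5, 0.7, -1.9]
width: 0.0135
```

Run:
```python
from h import *
from station import *
s=get_state();print(s["t"],s["eef_pos"],s["ee_rot"],s["force"],s["moment"],s["width"])
grab("wrist","w5");grab("top","t5");crop("t5",340,160,100,110,5,"c7")
```

```text
5.45 [ 0.54490866 -0.09924082  0.31883497] [ 3.14017252e+00  2.67270637e-04 -1.33634169e+00] [-0.45911441  0.74481079 -1.85089514] [ 0.15204264 -0.09369177 -0.0525382 ] 0.013498587512536527
```

View pics/w5.png

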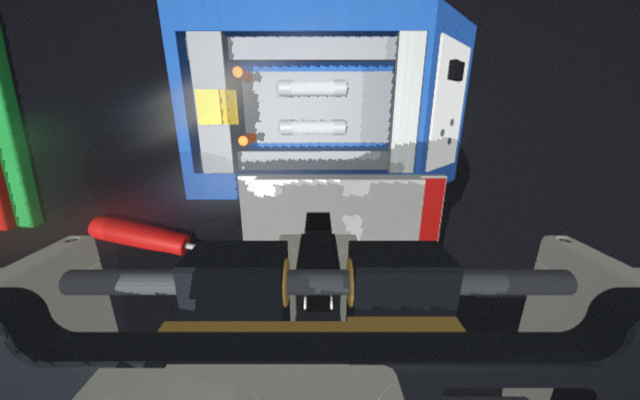

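The wrist view shows the bay clearly: pins at (237,72) and (243,141), catch at about (215,107), ledge at u≈395–420. Enlarging.

Run:
```python
from h import *
crop("w5",160,0,165,200,4,"c8");crop("w5",315,0,165,200,4,"c9");crop("w5",225,165,235,80,3.4,"c10")
```

```text
(no output)
```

View pics/c8.png

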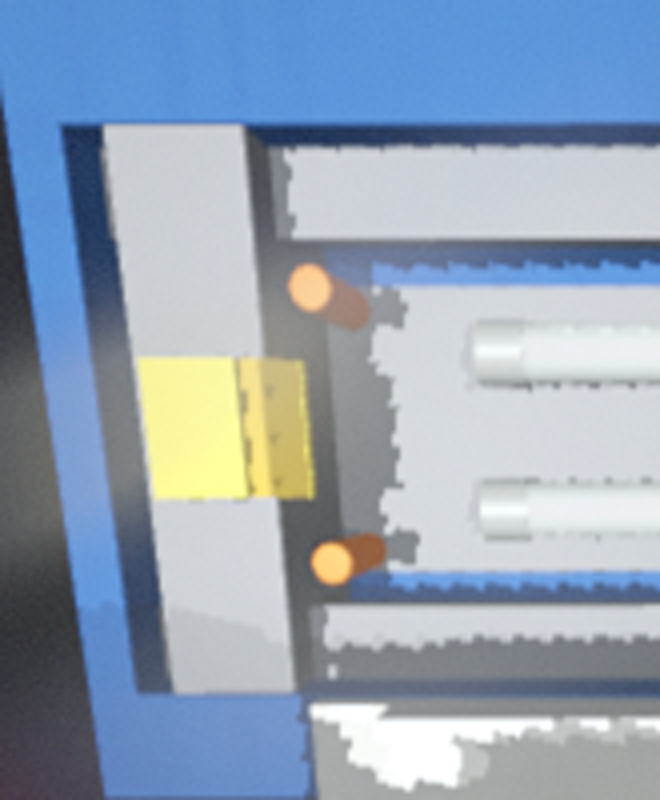

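View pics/c9.png

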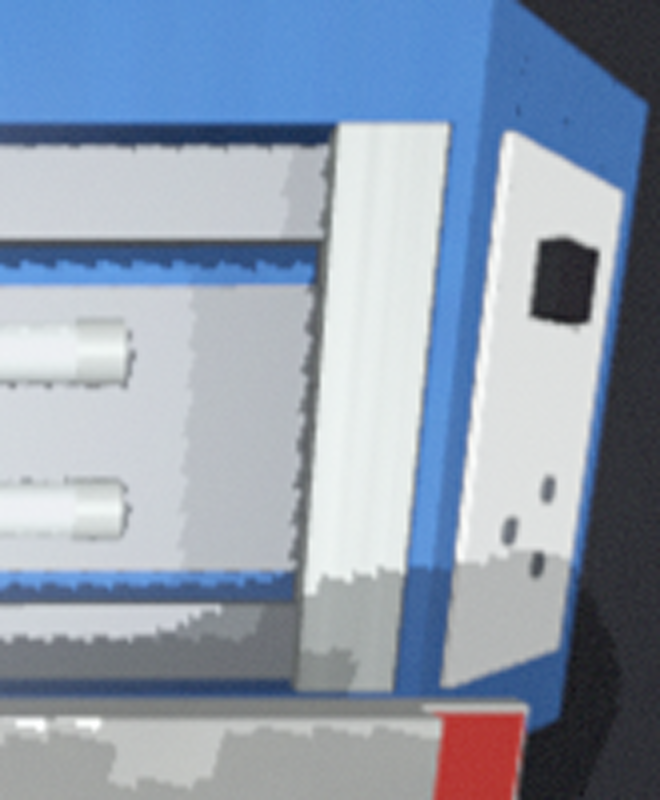

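View pics/c10.png

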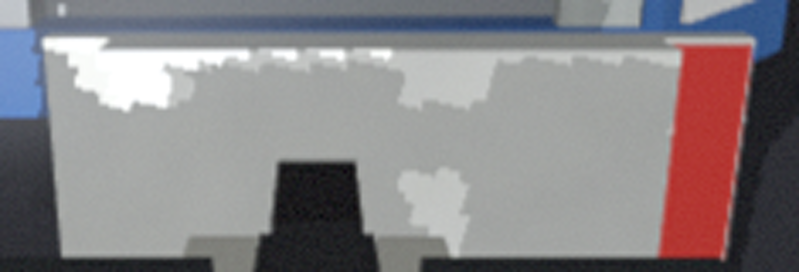

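View pics/c7.png

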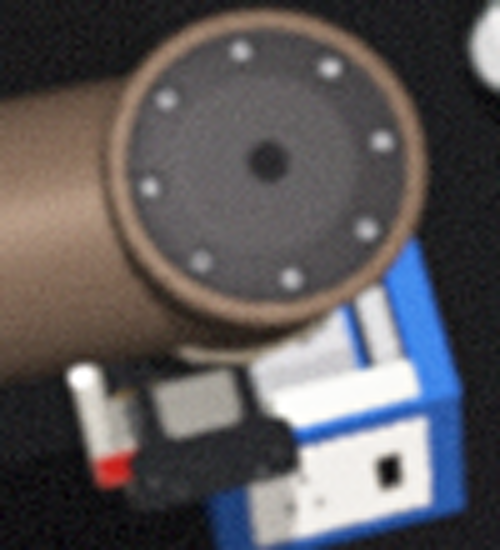

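Run:
```python
from h import *
c=Cam("w5")
A=lambda x,y:(160+x/4-.375,y/4-.375)
B=lambda x,y:(315+x/4-.375,y/4-.375)
C=lambda x,y:(225+x/3.4-.35,165+y/3.4-.35)
T=np.array([.54491,-.09924,.31883]);Rt=R.from_euler("xyz",[3.14017,.00027,-1.33634]).as_matrix()
def pr(n,p):
    t=Rt.T@(p-T);print(n,p.round(4),"cover-frame u=%.4f v=%.4f"%(-t[1],-t[0]));return p
W=[pr("wall",c.atz(*A(*p),.085)) for p in[(247,125),(295,690)]]
L=[pr("ledge",c.atz(*B(*p),.085)) for p in[(337,123),(297,690)]]
O=[pr("ledge outer",c.atz(*B(*p),.085)) for p in[(450,123),(395,690)]]
Pn=[pr("pin",c.atz(*A(*p),.0745)) for p in[(311,287),(333,563)]]
K=[pr("catch",c.atz(*A(*p),.085)) for p in[(240,358),(250,497)]]
F=[pr("rim",c.atz(*A(*p),.085)) for p in[(5,100),(105,800)]]
for q in(W,L,O,Pn,F):
    d=q[0]-q[1];print("len %.4f ang(x axis) %.4f"%(np.linalg.norm(d),np.arctan2(d[0],-d[1])))
m=(W[0]+W[1]-L[0]-L[1])/2;print("wall-ledge",np.linalg.norm(m),np.arctan2(m[1],m[0]))
s=[pr("side z",c.atz(*B(*p),.085)) for p in[(337,123)]]
for z in(.1242,.1292):
  a=pr("lipcorner",c.atz(*C(755,37),z));b=pr("endcorner",c.atz(*C(42,37),z));d=b-a;print(np.linalg.norm(d),np.arctan2(d[1],d[0]))
# depth checks
for p in[A(180,300),A(100,50) ,B(380,300),A(400,190)]: print(c.dep(*p))
```

```text
wall [ 0.6396 -0.214   0.085 ] cover-frame u=0.0658 v=-0.1337
wall [ 0.6177 -0.12    0.085 ] cover-frame u=0.0663 v=-0.0372
ledge [ 0.5234 -0.2421  0.085 ] cover-frame u=-0.0537 v=-0.1340
ledge [ 0.5005 -0.148   0.085 ] cover-frame u=-0.0542 v=-0.0371
ledge outer [ 0.5049 -0.2465  0.085 ] cover-frame u=-0.0728 v=-0.1340
ledge outer [ 0.482  -0.1524  0.085 ] cover-frame u=-0.0732 v=-0.0371
pin [ 0.6284 -0.1925  0.0745] cover-frame u=0.0599 v=-0.1101
pin [ 0.6168 -0.1441  0.0745] cover-frame u=0.0598 v=-0.0604
catch [ 0.6359 -0.1773  0.085 ] cover-frame u=0.0707 v=-0.0971
catch [ 0.631  -0.1539  0.085 ] cover-frame u=0.0714 v=-0.0733
rim [ 0.6794 -0.2083  0.085 ] cover-frame u=0.1059 v=-0.1374
rim [ 0.6513 -0.0891  0.085 ] cover-frame u=0.1062 v=-0.0149
len 0.0965 ang(x axis) 0.2290
len 0.0969 ang(x axis) 0.2396
len 0.0969 ang(x axis) 0.2393
len 0.0497 ang(x axis) 0.2365
len 0.1224 ang(x axis) 0.2319
wall-ledge 0.12000132912688646 0.2353998692632343
side z [ 0.5234 -0.2421  0.085 ] cover-frame u=-0.0537 v=-0.1340
lipcorner [ 0.4758 -0.1597  0.1242] cover-frame u=-0.0809 v=-0.0428
endcorner [ 0.6053 -0.1288  0.1242] cover-frame u=0.0521 v=-0.0429
0.13309510030007873 0.2338301745063051
lipcorner [ 0.4784 -0.1602  0.1292] cover-frame u=-0.0786 v=-0.0438
endcorner [ 0.6041 -0.1302  0.1292] cover-frame u=0.0507 v=-0.0439
0.12925974722795258 0.23383017450630522
[ 0.64769701 -0.18434272  0.08427925]
[ 0.6657136  -0.21969263  0.08283862]
[ 0.5070087  -0.21805381  0.08326845]
[ 0.61663151 -0.21292805  0.06854116]
```

Measurements agree: wall to ledge is 120 mm (121.5 given), pin spacing 49.7 mm (50), and the held cover is 130 mm long. In the tool frame the slot is at u≈−65 mm, v≈−85 mm. I'll tilt by 0.22 rad and move above the entry point.

arm_command(targets=[[[0.0128,-0.0535,0],[1,-22,0],1],[[0.0128,-0.0535,0],[1,-22,0],1],[[0.0128,-0.0535,0],[1,-22,-3],1],[[0.0128,-0.0535,0],[2,-22,-3],1],[[0,0,0],[0,0,0],1],[[0,0,0],[0,0,0],1],[[0,0,0],[0,0,0],1]])

```text
t: 6.25
eef_pos: [0.5502, -0.1866, 0.3136]
ee_rot: [-2.922, 0.0, -1.335]
force: [-0.0, 0.5, -2.1]
width: 0.0137
```

```bash
cat >> h.py <<'E'
U=np.array([.9725,.2328,0]);V=np.array([-.2328,.9725,0]);Z=np.array([0,0,1.])
T0=np.array([.54491,-.09924,.31883]);SLOT=T0+U*-.0649+V*-.0853;SLOT[2]=.070
def rep():
    from station import get_state
    s=get_state();M=R.from_euler("xyz",s["ee_rot"]).as_matrix();p=s["eef_pos"]
    lip=p+M@np.array([-.0014*-1*-1*-1 if 0 else -.0014,.0797,.1946]); g=p+M@np.array([0,0,.159])
    q=lip-SLOT; tilt=np.arctan2((-M[:,1])[2],(-M[:,1])@U)
    f=s["force"];m=s["moment"]
    print("t %.2f tcp %s rot %s w %.4f"%(s["t"],p.round(4),s["ee_rot"].round(4),s["width"]))
    print("lip-slot mm u %.1f v %.1f z %.1f tilt %.3f roll %.3f"%(*(1000*np.array([q@U,q@V,q[2]])),tilt,(-M[:,0])[2]))
    print("F u %.1f v %.1f z %.1f  M %s"%(f@U,f@V,f[2],m.round(2)))
E
python3 - <<'E'
from h import *
rep();grab("side","s6");crop("s6",270,80,160,120,5,"c11")
E
```

```text
t 6.25 tcp [ 0.5502 -0.1866  0.3136] rot [-2.9225e+00  1.0000e-04 -1.3347e+00] w 0.0137
lip-slot mm u 14.2 v 0.5 z 36.4 tilt 0.219 roll 0.000
F u 0.1 v 0.5 z -2.1  M [-0.04  0.78 -0.02]
```

View pics/c11.png

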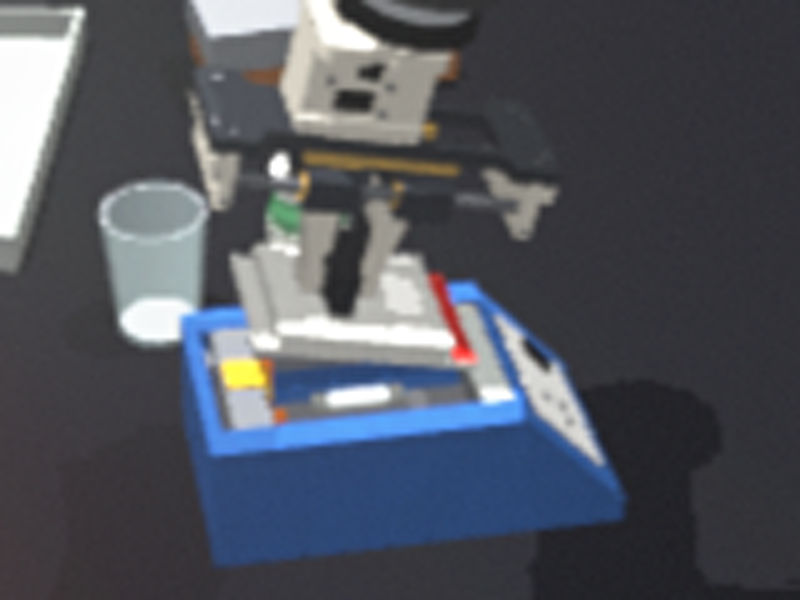

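The tilted cover is over the bay with its lip clear of the ledge, as planned. Descending.

arm_command(targets=[[[0,0,0],[0,0,-12],1],[[0,0,0],[0,0,-12],1],[[0,0,0],[0,0,-6],1],[[0,0,0],[0,0,-2],1],[[0,0,0],[0,0,0],1],[[0,0,0],[0,0,0],1]])

```text
t: 6.9
eef_pos: [0.5502, -0.1877, 0.2818]
ee_rot: [-2.921, -0.0, -1.336]
force: [0.4, 1.3, -1.6]
width: 0.0134
```

Run:
```python
from h import *
rep()
```

```text
t 6.90 tcp [ 0.5502 -0.1877  0.2818] rot [-2.9214e+00 -3.0000e-04 -1.3357e+00] w 0.0134
lip-slot mm u 14.2 v -0.6 z 4.5 tilt 0.220 roll -0.000
F u 0.7 v 1.2 z -1.6  M [-0.16  0.81 -0.02]
```

arm_command(targets=[[[0,0,0],[0,0,-2],1],[[0,0,0],[0,0,-1],1],[[0,0,0],[0,0,0],1],[[0,0,0],[0,0,0],1]])

```text
t: 7.3
eef_pos: [0.55, -0.1876, 0.2788]
ee_rot: [-2.921, -0.0, -1.336]
force: [0.7, 0.0, -0.9]
width: 0.0137
```

arm_command(targets=[[[0,0,0],[0,0,-1],1],[[0,0,0],[0,0,0],1],[[0,0,0],[0,0,0],1]])

```text
t: 7.6
eef_pos: [0.55, -0.1876, 0.2777]
ee_rot: [-2.922, -0.0, -1.336]
force: [-0.5, -0.8, -1.9]
width: 0.0135
```

arm_command(targets=[[[0,0,0],[0,0,-0.7],1],[[0,0,0],[0,0,0],1],[[0,0,0],[0,0,0],1]])

```text
t: 7.9
eef_pos: [0.5501, -0.1876, 0.2772]
ee_rot: [-2.921, -0.0, -1.336]
force: [-0.6, -0.2, -0.0]
width: 0.0135
```

Run:
```python
from h import *
rep()
```

```text
t 7.90 tcp [ 0.5501 -0.1876  0.2772] rot [-2.9213e+00 -2.0000e-04 -1.3357e+00] w 0.0135
lip-slot mm u 14.1 v -0.5 z -0.1 tilt 0.220 roll -0.000
F u -0.6 v -0.1 z -0.0  M [-0.11  0.86 -0.02]
```

Light contact on the strips at the expected height (z −0.1 mm). I'll raise it slightly and slide under the ledge.

arm_command(targets=[[[0,0,0],[-1,-0.2,0.8],1],[[0,0,0],[-3,-0.7,0],1],[[0,0,0],[-3,-0.7,0],1],[[0,0,0],[-1.8,-0.4,0],1],[[0,0,0],[0,0,0],1],[[0,0,0],[0,0,0],1]])

```text
t: 8.5
eef_pos: [0.5411, -0.1896, 0.2778]
ee_rot: [-2.921, -0.0, -1.336]
force: [-0.3, 0.1, -1.7]
width: 0.0138
```

Run:
```python
from h import *
rep()
```

```text
t 8.50 tcp [ 0.5411 -0.1896  0.2778] rot [-2.9214e+00 -1.0000e-04 -1.3359e+00] w 0.0138
lip-slot mm u 4.9 v -0.4 z 0.5 tilt 0.220 roll -0.000
F u -0.2 v 0.2 z -1.7  M [-0.16  0.79 -0.01]
```

Slid 9 mm with no contact force, so the lip is under the ledge. I'll feel for the end wall in 1 mm steps.

arm_command(targets=[[[0,0,0],[-1.5,-0.35,0],1],[[0,0,0],[0,0,0],1],[[0,0,0],[0,0,0],1]])

```text
t: 8.8
eef_pos: [0.5397, -0.1899, 0.2777]
ee_rot: [-2.922, -0.0, -1.336]
force: [0.4, -0.1, -2.5]
width: 0.0134
```

arm_command(targets=[[[0,0,0],[-1,-0.24,0],1],[[0,0,0],[0,0,0],1],[[0,0,0],[0,0,0],1]])

```text
t: 9.1
eef_pos: [0.5387, -0.1902, 0.2778]
ee_rot: [-2.922, -0.0, -1.336]
force: [-0.0, -0.6, -2.1]
width: 0.0141
```

arm_command(targets=[[[0,0,0],[-0.8,-0.2,0],1],[[0,0,0],[0,0,0],1],[[0,0,0],[0,0,0],1]])

```text
t: 9.4
eef_pos: [0.5378, -0.1904, 0.2778]
ee_rot: [-2.922, -0.0, -1.336]
force: [-0.1, -0.3, -1.2]
width: 0.0138
```

Run:
```python
from h import *
rep()
```

```text
t 9.40 tcp [ 0.5378 -0.1904  0.2778] rot [-2.9216 -0.     -1.3359] w 0.0138
lip-slot mm u 1.5 v -0.3 z 0.5 tilt 0.220 roll -0.000
F u -0.2 v -0.3 z -1.2  M [-0.1   0.84 -0.04]
```

arm_command(targets=[[[0,0,0],[-0.6,-0.14,0],1],[[0,0,0],[0,0,0],1],[[0,0,0],[0,0,0],1]])

```text
t: 9.7
eef_pos: [0.5375, -0.1905, 0.2779]
ee_rot: [-2.921, -0.0, -1.336]
force: [1.0, 0.5, -1.8]
width: 0.0135
```

arm_command(targets=[[[0,0,0],[-0.6,-0.14,0],1],[[0,0,0],[0,0,0],1],[[0,0,0],[0,0,0],1]])

```text
t: 10.0
eef_pos: [0.5372, -0.1906, 0.2781]
ee_rot: [-2.92, -0.0, -1.336]
force: [3.7, 2.3, -2.4]
width: 0.0133
```

Run:
```python
from h import *
rep()
```

```text
t 10.00 tcp [ 0.5372 -0.1906  0.2781] rot [-2.9202e+00 -5.0000e-04 -1.3356e+00] w 0.0133
lip-slot mm u 1.1 v -0.4 z 0.7 tilt 0.221 roll -0.000
F u 4.1 v 1.3 z -2.4  M [ 0.47 -0.72  0.07]
```

The wall is felt at lip u = 1.1 mm, which is where the lip's upper corner should meet it at this tilt, so the lip is fully hooked. Swinging down about the lip to 0.12 rad.

arm_command(targets=[[[0,0,0],[0.4,0.1,0],1],[[-0.0058,0.0243,0],[4.9,1.2,-0.95],1],[[-0.0058,0.0243,0],[4.9,1.2,-1.1],1],[[-0.0058,0.0243,0],[4.9,1.2,-1.2],1],[[-0.0058,0.0243,0],[4.9,1.2,-1.35],1],[[0,0,0],[0,0,0],1],[[0,0,0],[0,0,0],1]])

```text
t: 10.7
eef_pos: [0.5572, -0.1857, 0.2731]
ee_rot: [-3.022, -0.0, -1.335]
force: [5.9, 1.0, -0.5]
width: 0.0137
```

Run:
```python
from h import *
rep()
```

```text
t 10.70 tcp [ 0.5572 -0.1857  0.2731] rot [-3.0215e+00 -3.0000e-04 -1.3354e+00] w 0.0137
lip-slot mm u 0.9 v -0.3 z 0.4 tilt 0.120 roll -0.000
F u 5.9 v -0.4 z -0.5  M [ 0.26 -1.47 -0.05]
```

arm_command(targets=[[[0,0,0],[0.5,0.1,0],1],[[-0.0047,0.0195,0],[3.9,0.9,-1.15],1],[[-0.0047,0.0195,0],[3.9,0.9,-1.25],1],[[-0.0047,0.0195,0],[3.9,0.9,-1.3],1],[[0,0,0],[0,0,0],1],[[0,0,0],[0,0,0],1]])

```text
t: 11.3
eef_pos: [0.5691, -0.183, 0.2698]
ee_rot: [-3.083, -0.0, -1.335]
force: [1.6, 0.4, 5.3]
width: 0.0135
```

Run:
```python
from h import *
rep();grab("side","s7");crop("s7",270,80,160,120,5,"c12")
```

```text
t 11.30 tcp [ 0.5691 -0.183   0.2698] rot [-3.0833e+00 -4.0000e-04 -1.3353e+00] w 0.0135
lip-slot mm u 0.7 v -0.5 z 0.8 tilt 0.058 roll -0.000
F u 1.6 v 0.0 z 5.3  M [ 0.18 -0.83  0.09]
```

View pics/c12.png

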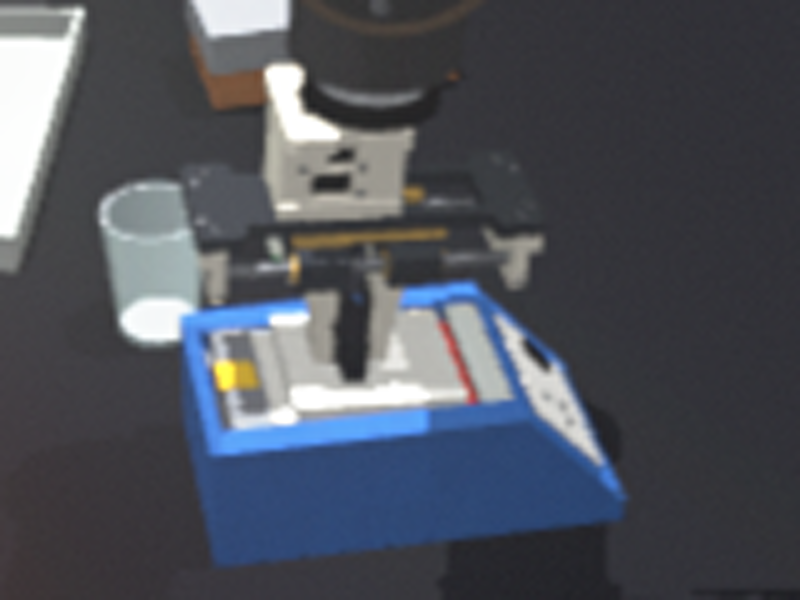

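The lip is under the ledge (only a thin red line shows) and the end is on the catch slope. Continuing in small steps, watching the force.

arm_command(targets=[[[-0.0035,0.0146,0],[2.8,0.7,-1],1],[[-0.0035,0.0146,0],[2.8,0.7,-1.1],1],[[0,0,0],[0,0,0],1]])

```text
t: 11.65
eef_pos: [0.5749, -0.1816, 0.2674]
ee_rot: [-3.113, -0.0, -1.335]
force: [0.7, -0.4, 6.2]
width: 0.0136
```

Run:
```python
from h import *
rep()
```

```text
t 11.65 tcp [ 0.5749 -0.1816  0.2674] rot [-3.1132e+00 -4.0000e-04 -1.3354e+00] w 0.0136
lip-slot mm u 0.7 v -0.5 z 0.6 tilt 0.028 roll -0.000
F u 0.6 v -0.5 z 6.2  M [-0.02 -0.77 -0.01]
```

arm_command(targets=[[[-0.0035,0.0146,0],[2.8,0.7,-1.2],1],[[0,0,0],[0,0,0],1],[[0,0,0],[0,0,0],1]])

```text
t: 11.95
eef_pos: [0.5775, -0.181, 0.2665]
ee_rot: [-3.127, -0.0, -1.336]
force: [1.3, -0.4, 6.7]
width: 0.0132
```

arm_command(targets=[[[-0.0023,0.0097,0],[1.9,0.4,-0.8],1],[[0,0,0],[0,0,0],1],[[0,0,0],[0,0,0],1]])

```text
t: 12.25
eef_pos: [0.5794, -0.1806, 0.2657]
ee_rot: [-3.137, -0.0, -1.336]
force: [1.3, 0.6, 6.0]
width: 0.0134
```

Run:
```python
from h import *
rep()
```

```text
t 12.25 tcp [ 0.5794 -0.1806  0.2657] rot [-3.1370e+00 -5.0000e-04 -1.3356e+00] w 0.0134
lip-slot mm u 0.7 v -0.5 z 0.7 tilt 0.005 roll -0.000
F u 1.4 v 0.3 z 6.0  M [ 0.18 -0.92  0.06]
```

Run:
```python
from h import *
grab("side","s8");crop("s8",290,120,110,80,7,"c13");grab("wrist","w8")
```

```text
(no output)
```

View pics/c13.png

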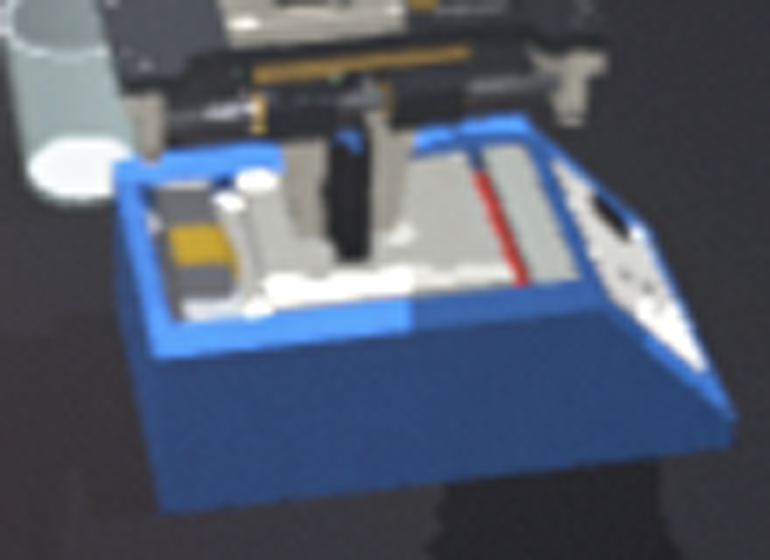

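View pics/w8.png

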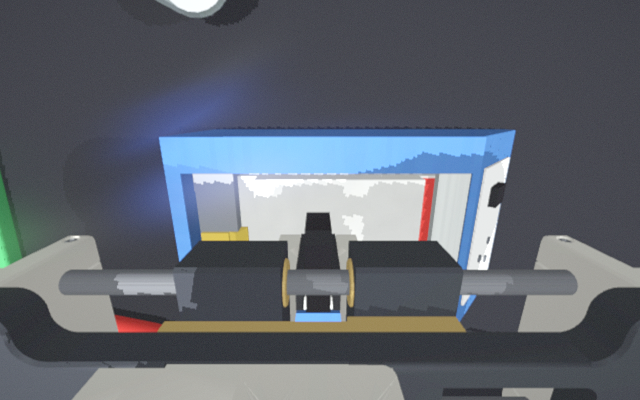

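The nose appears to lie over the cover's end, but the height is borderline, so I'll press a little further while watching the force.

arm_command(targets=[[[-0.0014,0.0058,0],[1.1,0.3,-0.9],1],[[0,0,0],[0,0,0],1],[[0,0,0],[0,0,0],1]])

```text
t: 12.65
eef_pos: [0.5804, -0.1803, 0.2651]
ee_rot: [3.14, -0.001, -1.336]
force: [0.4, 0.1, 7.9]
width: 0.0136
```

Run:
```python
from h import *
rep()
```

```text
t 12.65 tcp [ 0.5804 -0.1803  0.2651] rot [ 3.1404e+00 -6.0000e-04 -1.3356e+00] w 0.0136
lip-slot mm u 0.6 v -0.5 z 0.6 tilt -0.001 roll -0.001
F u 0.4 v -0.0 z 7.9  M [ 0.32 -0.68 -0.01]
```

arm_command(targets=[[[0,0,0],[0,0,-0.8],1],[[0,0,0],[0,0,0],1],[[0,0,0],[0,0,0],1]])

```text
t: 12.95
eef_pos: [0.5804, -0.1803, 0.2648]
ee_rot: [3.141, -0.001, -1.335]
force: [-0.5, 1.0, 12.6]
width: 0.0138
```

arm_command(targets=[[[0,0,0],[0,0,-0.6],1],[[0,0,0],[0,0,0],1],[[0,0,0],[0,0,0],1]])

```text
t: 13.25
eef_pos: [0.5805, -0.1802, 0.2646]
ee_rot: [3.141, -0.001, -1.335]
force: [-1.6, 1.9, 14.6]
width: 0.0135
```

Run:
```python
from h import *
rep()
```

```text
t 13.25 tcp [ 0.5805 -0.1802  0.2646] rot [ 3.1409e+00 -1.0000e-03 -1.3351e+00] w 0.0135
lip-slot mm u 0.8 v -0.6 z 0.1 tilt -0.001 roll -0.001
F u -1.1 v 2.2 z 14.6  M [ 0.88  0.35 -0.04]
```

arm_command(targets=[[[-0.0019,0.0078,0],[1.5,0.3,-0.7],1],[[0,0,0],[0,0,0],1],[[0,0,0],[0,0,0],1]])

```text
t: 13.55
eef_pos: [0.5818, -0.1799, 0.2646]
ee_rot: [3.133, -0.001, -1.335]
force: [-4.3, 2.9, 20.2]
width: 0.0137
```

Run:
```python
from h import *
rep();grab("wrist","w9");crop("w9",150,120,180,130,4.4,"c14")
```

```text
t 13.55 tcp [ 0.5818 -0.1799  0.2646] rot [ 3.1330e+00 -1.0000e-03 -1.3352e+00] w 0.0137
lip-slot mm u 0.6 v -0.6 z 0.7 tilt -0.009 roll -0.001
F u -3.5 v 3.9 z 20.2  M [1.3  1.03 0.02]
```

View pics/c14.png

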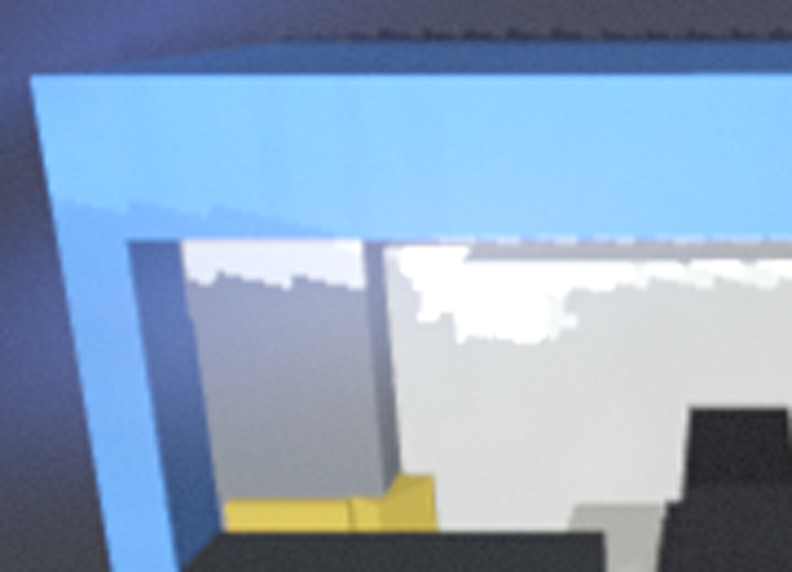

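The yellow nose now overlaps the cover's end. The cover is also stiff at seat height (TCP z 0.2646 = 0.070 + 0.1946). I'll relax the press, check that it stays down, then release.

arm_command(targets=[[[0.0019,-0.0078,0],[-1.5,-0.3,0.7],1],[[0.0009,-0.0039,0],[-0.7,-0.2,1.4],1],[[0,0,0],[0,0,0.4],1],[[0,0,0],[0,0,0],1],[[0,0,0],[0,0,0],1]])

```text
t: 14.1
eef_pos: [0.5797, -0.1805, 0.2652]
ee_rot: [-3.139, -0.0, -1.336]
force: [0.7, 0.2, 7.8]
width: 0.0137
```

Run:
```python
from h import *
rep()
```

```text
t 14.10 tcp [ 0.5797 -0.1805  0.2652] rot [-3.1389e+00 -5.0000e-04 -1.3356e+00] w 0.0137
lip-slot mm u 0.7 v -0.5 z 0.4 tilt 0.003 roll -0.000
F u 0.7 v 0.1 z 7.8  M [ 0.25 -0.73 -0.04]
```

arm_command(targets=[[[0.0019,-0.0078,0],[-1.5,-0.3,0.8],1],[[0,0,0],[0,0,0.4],1],[[0,0,0],[0,0,0],1],[[0,0,0],[0,0,0],1]])

```text
t: 14.5
eef_pos: [0.5783, -0.1808, 0.2655]
ee_rot: [-3.131, -0.0, -1.336]
force: [4.9, -1.3, -1.0]
width: 0.0134
```

Run:
```python
from h import *
rep()
```

```text
t 14.50 tcp [ 0.5783 -0.1808  0.2655] rot [-3.1311e+00 -2.0000e-04 -1.3358e+00] w 0.0134
lip-slot mm u 0.7 v -0.4 z 0.0 tilt 0.010 roll -0.000
F u 4.5 v -2.4 z -1.0  M [-0.58 -1.78  0.01]
```

Commanding it slightly up gives resistance at tilt 0.010, the latched rest attitude (1.5 mm over 130 mm is 0.0115). Releasing.

arm_command(targets=[[[0,0,0],[0,0,0],0.5],[[0,0,0],[0,0,0],0.5],[[0,0,0],[0,0,0],0.5],[[0,0,0],[0,0,0],0.5],[[0,0,0],[0,0,0],0.5],[[0,0,0],[0,0,0],0.5]])

```text
t: 15.1
eef_pos: [0.578, -0.1807, 0.266]
ee_rot: [-3.131, 0.0, -1.336]
force: [0.7, -0.4, 0.2]
width: 0.0433
```

arm_command(targets=[[[0,0,0],[0,0,10],0.5],[[0,0,0],[0,0,30],0.5],[[0,0,0],[0,0,30],0.5],[[0,0,0],[0,20,30],0.5],[[0,0,0],[0,40,10],0.5],[[0,0,0],[0,40,0],0.5],[[0,0,0],[0,0,0],0.5],[[0,0,0],[0,0,0],0.5]])

```text
t: 15.9
eef_pos: [0.578, -0.0798, 0.377]
ee_rot: [-3.13, -0.0, -1.334]
force: [-0.2, -0.6, -0.4]
width: 0.044
```

Run:
```python
from h import *
rep();grab("wrist","w10");grab("side","s10");crop("s10",290,120,110,80,7,"c15")
```

```text
t 15.90 tcp [ 0.578  -0.0798  0.377 ] rot [-3.1296e+00 -2.0000e-04 -1.3337e+00] w 0.0440
lip-slot mm u 24.2 v 97.7 z 111.5 tilt 0.012 roll -0.000
F u -0.4 v -0.5 z -0.4  M [ 0.05  0.01 -0.01]
```

View pics/w10.png

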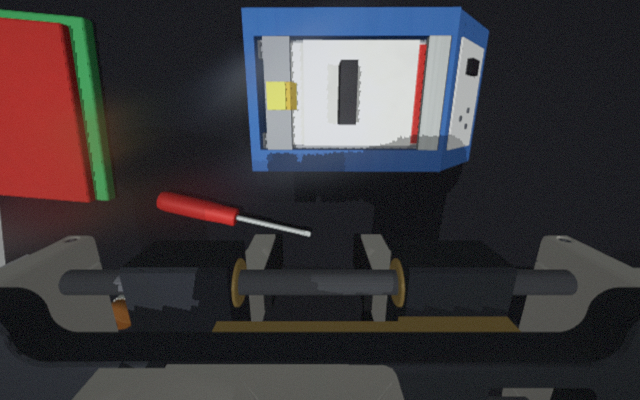

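View pics/c15.png

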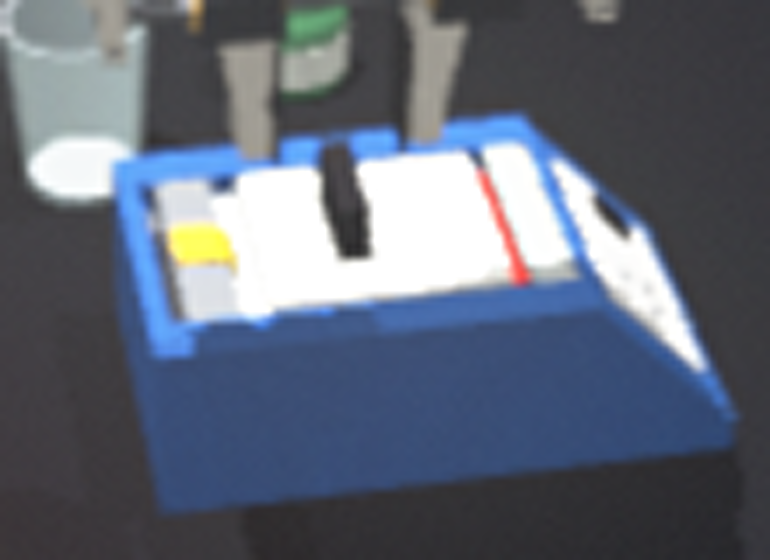

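The cover is down and stays there, with the nose over its end at about (290,95) in the wrist view. One depth check for levelness, then hand in.

Run:
```python
from h import *
from station import job_done
crop("w10",240,0,260,180,3,"c16")
c=Cam("w10")
def zz(u0,u1,v0,v1):return np.median([c.dep(u,v)[2] for u in range(u0,u1) for v in range(v0,v1)])
print("cover near lip",zz(395,411,60,120),"near end",zz(310,325,60,120),"wall top",zz(272,286,48,72),"ledge",zz(428,436,60,120),"blue rim",zz(300,400,18,28), "end flange", zz(296,301,60,75))
```

```text
cover near lip 0.0840641182492873 near end 0.08485373631115434 wall top 0.0836559910137454 ledge 0.08356803300814394 blue rim 0.08386867289717156 end flange 0.07505632156080505
```

View pics/c16.png

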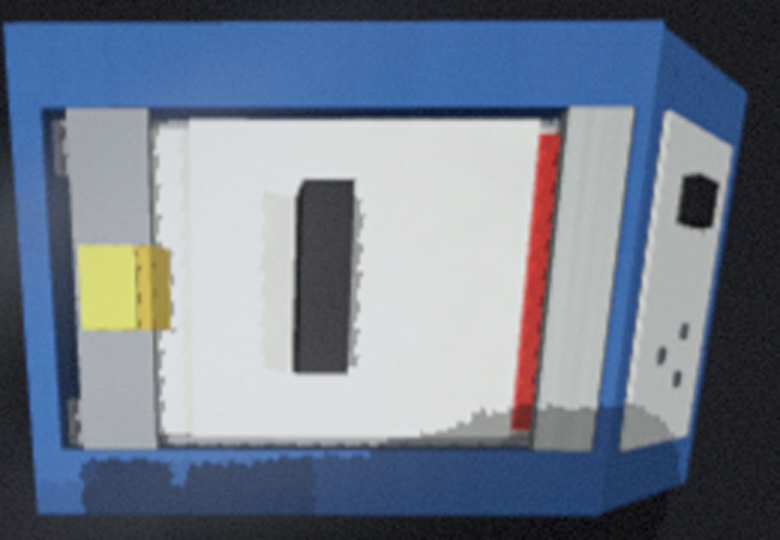

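Run:
```python
from station import job_done
print(job_done())
```

```text
the job is handed in; nothing more can be done
None
```

The cover is back on the fuse bay and latched, and I handed the job in at about 16 s. I gripped its rib, tilted it 0.22 rad and slid the lip under the ledge until it met the end wall. Then I swung it down about the lip, pressed it home, let go and backed away.

- **Force:** the wrist reading peaked at about 20 N upward in the readings taken at the end of each move (about 22 N with the cover's weight), below the 30 N limit.
- **Latch:** after I eased off, a slight upward pull met resistance at 0.010 rad tilt, close to the expected latched attitude. The last picture shows the yellow nose over the cover's end.
- **Level:** measured after release, the cover's top is 0.4 mm above the unit's top near the lip and 1.2 mm above it near the catch end. That fits the pins holding the end 1.5 mm up against the catch. All depth heights read about 1 mm low, within the stated calibration.
- **Other things on the bench:** I met no contact away from the cover and unit. I did not measure every bystander again afterwards.

No check failed.

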